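# Release the fuse carrier from an interlocked isolator unit

## Task

Take the fuse carrier out of the isolator unit: turn the isolator handle (the one at the end away from the carrier) anticlockwise to its stop, which frees the keeper handle beside it, and then turn the keeper the same way to its stop so that its blade swings off the carrier. Push the carrier in until it unlatches, let it spring up, pull it out and stand it upright on its foot in the empty tray, leaving both handles turned and the other things where they are.

Things in the scene. Friction and masses are not known exactly. Their poses are not given: they have to be found in the camera images.
- unit: the isolator unit: a grey box, 130 mm (its x) by 230 mm (its y) by 66 mm high, fixed to the cart. Origin: centre of its underside; z up. On its top, in its own frame: the carrier's pocket at x 0, y -78 mm; the keeper's axis at x 0, y -3 mm; the isolator's axis at x 0, y +82 mm
- isolator (a joint): turn of the isolator handle, rad: 0 to 0.1 at the start, grows anticlockwise seen from above, stop at 1.2; a clear set is 1.0 or more. About 0.12 N m of friction; stays where it is left. Under the grip a flat steel cam (a sector of 42 mm radius, 3 to 9 mm over the box top) stands in the way of the keeper's tail and stops the keeper from turning until the isolator has turned about 0.85
- isolator_grip (a point): on the isolator's axis, in the middle of the height of its black bar grip (96 mm over the cart top). The bar is 12 mm thick (along this point's x), 46 mm long (along its y) and 24 mm high, 84 to 108 mm over the cart top. The point turns with the handle
- keeper (a joint): turn of the keeper handle, rad: 0 with its blade over the carrier, grows anticlockwise from above, stop at 1.2, a clear set is 1.0 or more. Same friction. The isolator's cam stops it at under 0.15. Its flat steel blade (28 mm wide, 97 mm long from the axis, 80.5 to 84.5 mm over the cart top) lies over the carrier at 0 and swings to the unit's +x side
- keeper_grip (a point): on the keeper's axis, in the middle of the height of its black bar grip (96 mm over the cart top); same bar as the isolator's: 12 mm thick along this point's x, 46 mm along its y, 84 to 108 mm over the cart top; the blade lies right under the bar, so stay above 86 mm there. The point turns with the handle
- carrier_mid (a point): centre (half-way up) of the loose fuse carrier, a grey upright block 40 mm (its x) by 30 mm (its y) by 64 mm high, 0.08 to 0.17 kg, ribbed near the top on its y faces. At first it stands latched in its pocket, aligned with the unit, its centre 46 mm over the cart top and its top 12 mm proud of the box; it cannot be drawn out. Sprung up, its centre is at 70 mm and its top 36 mm proud of the box
- pocket_mouth (a point): centre of the carrier's pocket (41.5 x 31.5 mm) at the box top, 66 mm over the cart top; axes as the unit's. Pressing the carrier's top down 7 mm with 6 to 9 N (it bottoms at 9 mm) throws the latch for good; let go, a spring lifts the carrier 24 mm above its first place, where it sits loose, 28 mm of it still in the pocket, to be gripped and drawn straight up
- open_tray: the empty steel tray, fixed, 110 mm (its x) by 90 mm (its y) outside, walls 3 mm thick and 30 mm high, floor 3 mm. Origin: centre of its underside
- full_tray: the other tray, the same, holding a nozzle and a clamping bolt; leave it alone
- nozzle_1_mid (a point): centre of a copper-coloured conical nozzle, 25 mm across, 58 mm high, standing in the full tray
- clamp_bolt_1_mid (a point): centre of a clamping bolt, 30 mm across, 56 mm high, standing in the full tray
- nozzle_2_mid (a point): centre of a second such nozzle, standing close in front of the unit
- v_block_1_mid (a point): centre of a steel V block, 50 x 50 x 30 mm, close in front of the unit
- pliers_mid (a point): middle of a pair of pliers, 62 x 177 x 19 mm, lying near the cart's front left
- spanner_mid (a point): middle of a spanner, 47 x 190 x 8 mm, lying near the cart's front right
- tube_1_mid (a point): centre of a square tube offcut, 40 x 110 x 40 mm, lying at the back right
- slot_stop_1: slotted upright stop, 60 x 50 mm foot, 178 mm high, fixed at the back left
- slot_stop_2: the same, fixed behind the unit
- clamp_bolt_2_mid (a point): centre of a second such bolt, standing close beside the unit's pocket end

How it is judged:
By the outcome, as a careful person would: the job done as asked, in the order asked, and still so for the second after the job is handed in, with the robot touching nothing.
It also fails if it takes over 72 s, if anything falls off the work surface, if the arm or the gripper's body presses on something with over 40 N, if the wrist force passes 120 N, or if a joint passes its speed limit or range.

## Robot

A 7-joint arm with a two-finger parallel gripper is mounted at the origin on a cart in front of the work surface, level with it; the furniture and walls round the work are solid. World frame = base frame: x ahead of the robot, y to its left, z up, the work surface at z = 0. Lengths are in m, angles in rad, forces in N, time in s.
With the tool pointing down it reaches from about 0.425 to 0.925 m from the base axis. Payload 6.8 kg.
Tool frame: the origin (TCP) lies at the very end of the fingers, on their centre line; the grasp point (between the pads) lies bot.hold_point_z behind it (bot.hold_point_z is the distance from the TCP to the grasp point, in m); x points along the fingers, z is the direction in which the jaws open and shut, and the axes are right-handed (so a half turn about x gives the same grasp; the last joint's range is limited). The gripper opens to 85 mm and grips with 20 to 120 N. Pads are 22 mm wide; open, the fingers measure 114 mm over their backs; the gripper's body (76 mm by 85 mm) begins 54 mm behind the grasp point. The pads swing forward as they close: fully open they stand 13 mm farther back than shut.
Start: joints at [1.193, 0.477, 0.022, 1.555, -0.011, 1.109, -0.083], TCP at [0.18, -0.651, 0.231] pointing down, gripper open.
Joint ranges: [-2.96, 2.96], [-0.34, 2.1], [-1.41, 1.46], [0.24, 2.44], [-1.37, 4.51], [0.17, 1.92], [-2.96, 2.96]. Speed limits (rad/s): [2.39, 2.39, 3.14, 3.14, 3.14, 3.14, 3.14].

## Interface

Orientations are given as a unit quaternion [w, x, y, z].
In Python, from station import bot gives the robot as it stands.
- The arm moves only by the tool drive_tool, never from a script. Its arguments are lists of equal length, an entry for each row: "slide": the shift along the world's x, y, z in mm, a list of three; "turn": the turn, a rotation vector about the world's x, y, z in rad, a list of three; "gripper": the opening, from 0 (shut) to 1 (fully open). A call has 1 to 10 rows; each row is the pose to reach, as a shift and turn from the pose measured when the call began; what a row does not reach only later rows make up. A row lasts 1/10 s, in which the tool goes at most 50 mm and 8.59 degrees, less where a joint would pass 70% of its speed; a pose out of reach is approached as far as the arm can. A call with a gripper value outside its range is refused whole. The fingers move at their own pace and stop on an object; "squeeze" is the grip in N (left out, the last holds). Time passes only in rows, so rows that repeat a pose let the fingers close. It gives the time, the measured TCP pose, the force and the opening at its end, in the units of the state.
- bot.get_obs(): the state, without advancing time (a new reading comes with each control period).
- bot.read_camera(name): name is "scene" or "top" or "wrist"; returns a dict with "color" (384x512x3 uint8, red, green, blue), "fovy" (degrees; the focal length in pixels is half the picture's height over the tangent of half this angle, whatever the lens; pixels are square), "cx", "cy" (the principal point, pixels), "R" (3x3) and "t" (3): a world point X has camera coordinates R X + t. Camera axes: x right, y down, z forward; pixel columns grow to the right and rows downward; lengths in m; the calibration is good to about 2 mm. A picture is of the moment at which its call begins. There is no depth.
- bot.hand_in(): hands the job in, once; it reports no verdict.
The state is a dict: "t": time; "q": joint angles; "joint_vel": joint speeds; "joint_torque": joint torques, N m; "eef_pos": TCP position; "tool_rot": TCP orientation; "contact_force": force on the tool from outside, world axes, zero at the start; "torque": the same for the moment, N m; "gripper_width": opening from 0.0 (shut) to 1.0 (fully open).
Only numpy, scipy, OpenCV 4.12 (cv2) and the standard library are available. Lean on these libraries where they do the work, as an engineer would, in place of code of your own. Each camera call takes 0.05 s, during which the arm holds its last target.

## Working session

There is one attempt and no reset: what is moved stays moved. The work goes in short steps, Python scripts to look and compute and a tool call to move; the robot and the scene stay as the last step left them, time stands still between calls to the robot, and variables do not carry over. Pictures are saved under pics/ and viewed, and the job is handed in when it is done.

Besides the shell and the picture viewer there is one more tool, called after "Request:" by a JSON object that holds its "name" and its "arguments", one argument or row to a line. drive_tool: Moves the arm, as the interface text tells. Its arguments: {"type":"object","properties":{"slide":{"type":"array"},"turn":{"type":"array"},"gripper":{"type":"array"},"squeeze":{"type":"number"}},"required":["slide","turn","gripper"]}

```bash
ls; mkdir -p pics
cat > h.py <<'E'
import numpy as np, cv2
from station import bot
def snap(n,f):
    c=bot.read_camera(n); cv2.imwrite(f'pics/{f}.png',cv2.cvtColor(c['color'],cv2.COLOR_RGB2BGR)); 
    np.savez(f'pics/{f}.npz',**c); return c
def load(f): 
    d=np.load(f'pics/{f}.npz'); return {k:d[k] for k in d.files}
def K(c):
    f=c['color'].shape[0]/2/np.tan(np.radians(float(c['fovy']))/2); return f,float(c['cx']),float(c['cy'])
def proj(c,X):
    f,cx,cy=K(c); p=(c['R']@np.atleast_2d(X).T).T+c['t']; return np.c_[f*p[:,0]/p[:,2]+cx,f*p[:,1]/p[:,2]+cy]
def back(c,uv,z):
    f,cx,cy=K(c); uv=np.atleast_2d(uv); d=np.c_[(uv[:,0]-cx)/f,(uv[:,1]-cy)/f,np.ones(len(uv))]@c['R']
    o=-c['R'].T@c['t']; s=(z-o[2])/d[:,2]; return o+d*s[:,None]
E
python3 - <<'E'
from h import *
for n in ['scene','top','wrist']:
    c=snap(n,n+'0'); print(n,c['fovy'],c['cx'],c['cy'],-c['R'].T@c['t'])
o=bot.get_obs(); print(o, bot.hold_point_z)
E
```

```text
pics
scene 43.26114326737502 255.12380187021182 195.60413885475057 [-0.36459133 -0.85054016  0.66916183]
top 54.87665004055837 254.77977404798696 192.2233053172525 [0.35041784 0.02802874 1.06116692]
wrist 59.01269642072169 256.56760351258566 192.01384542835234 [ 0.25853346 -0.62892966  0.37307453]
{'t': 0.15, 'q': array([ 1.19286348,  0.47760979,  0.02235203,  1.55615756, -0.01151811,
        1.10928558, -0.08308013]), 'joint_vel': array([-8.19335409e-05,  1.21095668e-04,  1.69280087e-03, -1.13420703e-03,
       -2.17541714e-03, -1.50111563e-03,  4.02552129e-04]), 'joint_torque': array([ 2.63308015e-03, -5.96926618e+01,  1.61028631e+00, -2.81488699e+01,
        1.26924890e-02,  6.64486855e-03,  3.40237875e-05]), 'eef_pos': array([ 0.17982237, -0.65017061,  0.23057765]), 'tool_rot': array([ 0.56232443,  0.42845808,  0.56310631, -0.42793247]), 'contact_force': array([-0.31912841,  0.00279088, -0.2006999 ]), 'torque': array([-0.06203493,  0.0200242 ,  0.04236741]), 'gripper_width': 1.0020442045628974} 0.0187
```

View pics/scene0.png

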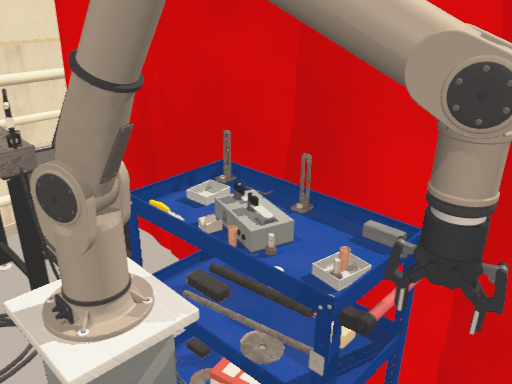

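View pics/top0.png

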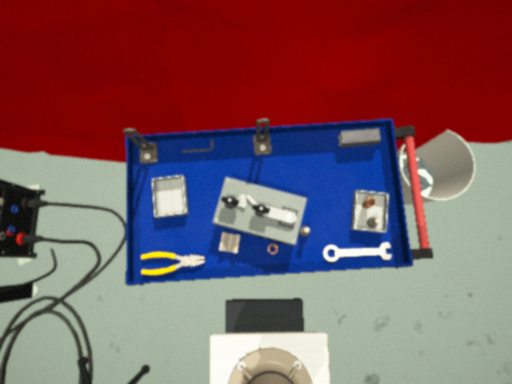

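View pics/wrist0.png

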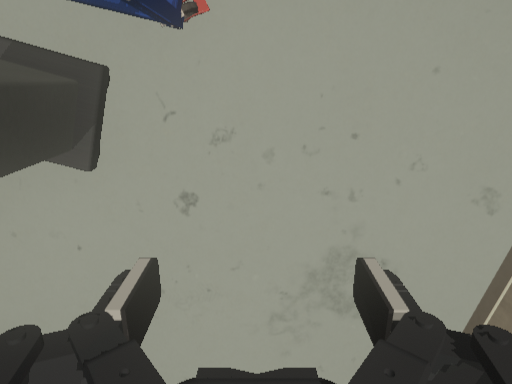

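The top view shows the unit at about (260,210), with the isolator at its left end (230,202), the keeper near (258,210) and the pocket end on the right. The empty tray is at (169,196) and the full tray at (371,212). I'll zoom in next.

Run:
```python
import cv2
a=cv2.imread('pics/top0.png'); b=a[165:260,200:320]; cv2.imwrite('pics/z1.png',cv2.resize(b,None,fx=6,fy=6,interpolation=cv2.INTER_CUBIC))
b=a[165:230,140:200]; cv2.imwrite('pics/z2.png',cv2.resize(b,None,fx=8,fy=8,interpolation=cv2.INTER_CUBIC))
a=cv2.imread('pics/scene0.png'); b=a[170:260,180:310]; cv2.imwrite('pics/z3.png',cv2.resize(b,None,fx=6,fy=6,interpolation=cv2.INTER_CUBIC))
```

```text
(no output)
```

View pics/z1.png

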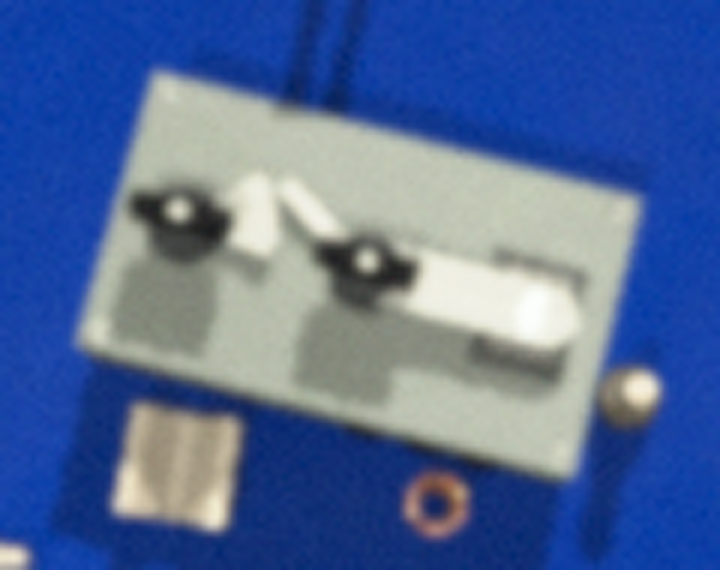

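View pics/z2.png

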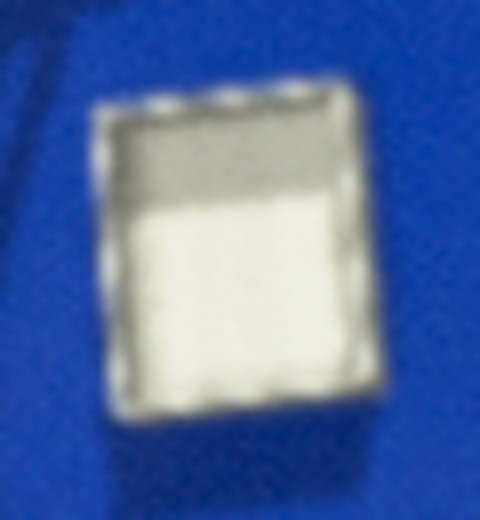

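View pics/z3.png

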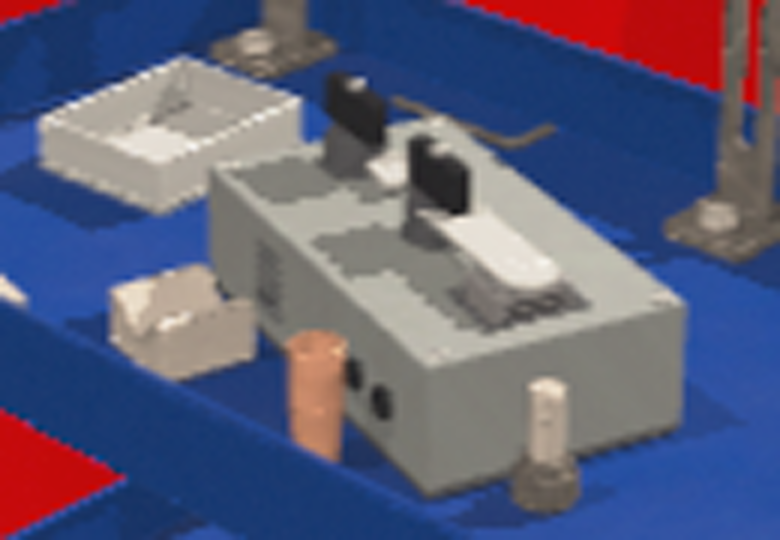

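Unit top corners in the 6x zoom are about (155,70), (642,197), (575,480) and (80,345). Handle tops are the black bars at (180,212) and (366,262), with bar angles close to the unit's y axis. Tray rim corners in the 8x zoom are (97,105), (352,80), (382,392) and (120,418).

```bash
cat >> h.py <<'E'
from scipy.optimize import least_squares
def rect(c,uv,z,L):
    P=back(c,uv,z)[:,:2]; L=np.array(L)
    def res(p):
        R=np.array([[np.cos(p[2]),-np.sin(p[2])],[np.sin(p[2]),np.cos(p[2])]]); return ((R@L.T).T+p[:2]-P).ravel()
    best=min((least_squares(res,[*P.mean(0),a]) for a in (-1,-.3,0,.3)),key=lambda r:r.cost)
    return best.x,P,best.fun.reshape(-1,2)
E
python3 - <<'E'
from h import *
np.set_printoptions(precision=4,suppress=True)
c=load('top0')
z1=lambda p:(np.array(p)+.5)/6-.5+[200,165]
z2=lambda p:(np.array(p)+.5)/8-.5+[140,165]
x,P,r=rect(c,z1([(155,70),(642,197),(575,480),(80,345)]),.066,[(.065,.115),(.065,-.115),(-.065,-.115),(-.065,.115)])
print('unit',x,P,r)
R=np.array([[np.cos(x[2]),-np.sin(x[2])],[np.sin(x[2]),np.cos(x[2])]])
for n,y in [('iso',.082),('keep',-.003),('pocket',-.078)]: print(n,x[:2]+R@[0,y])
print('hubs top',back(c,z1([(180,210),(366,262)]),.110))
print('bars iso',back(c,z1([(135,203),(225,222)]),.108),'keep',back(c,z1([(320,252),(415,275)]),.108))
x,P,r=rect(c,z2([(97,105),(352,80),(382,392),(120,418)]),.030,[(.055,.045),(.055,-.045),(-.055,-.045),(-.055,.045)])
print('tray',x,P,r)
print('vblock',back(c,z1([(180,465)]),.03),'noz2',back(c,z1([(437,503)]),.058),'bolt2',back(c,z1([(635,395)]),.056))
E
```

```text
unit [ 0.4821  0.0162 -0.277 ] [[ 0.5769  0.1095]
 [ 0.5138 -0.1117]
 [ 0.387  -0.0766]
 [ 0.4509  0.1435]] [[-0.0008 -0.0004]
 [-0.0006 -0.0005]
 [ 0.0012 -0.0001]
 [ 0.0002  0.001 ]]
iso [0.5046 0.0951]
keep [0.4813 0.0133]
pocket [ 0.4608 -0.0588]
hubs top [[0.5044 0.0952 0.11  ]
 [0.4802 0.0149 0.11  ]]
bars iso [[0.5082 0.1149 0.108 ]
 [0.4991 0.0758 0.108 ]] keep [[ 0.4852  0.0347  0.108 ]
 [ 0.4745 -0.0062  0.108 ]]
tray [0.5322 0.2716 0.0973] [[0.5847 0.3232]
 [0.5922 0.2322]
 [0.4797 0.2197]
 [0.4722 0.3114]] [[-0.0021 -0.0014]
 [-0.0009 -0.    ]
 [ 0.0021  0.0018]
 [ 0.0009 -0.0004]]
vblock [[0.3983 0.1014 0.03  ]] noz2 [[ 0.3781 -0.0154  0.058 ]] bolt2 [[ 0.4249 -0.1061  0.056 ]]
```

```bash
cat >> h.py <<'E'
from scipy.spatial.transform import Rotation as Ro
def st():
    o=bot.get_obs(); q=o['tool_rot']; M=Ro.from_quat([q[1],q[2],q[3],q[0]]).as_matrix()
    print('t %.2f'%o['t'],'tcp',(o['eef_pos']*1000).round(1),'x',M[:,0].round(3),'z',M[:,2].round(3),'zyaw %.3f'%np.arctan2(M[1,2],M[0,2]),'q',o['q'].round(2),'F',o['contact_force'].round(1),'T',o['torque'].round(2),'g %.3f'%o['gripper_width'])
    return o,M
E
python3 -c "
from h import *
st()"
```

```text
t 0.15 tcp [ 179.8 -650.2  230.6] x [-0.     0.001 -1.   ] z [ 0.267 -0.964 -0.001] zyaw -1.301 q [ 1.19  0.48  0.02  1.56 -0.01  1.11 -0.08] F [-0.3  0.  -0.2] T [-0.06  0.02  0.04] g 1.002
```

Request:
{"name": "drive_tool", "arguments": {
  "slide": [
    [330, 350, 0],
    [330, 350, 0],
    [330, 350, 0],
    [330, 350, 0],
    [330, 350, 0],
    [330, 350, 0],
    [330, 350, 0],
    [330, 350, 0],
    [330, 350, 0],
    [330, 350, 0]
  ],
  "turn": [
    [0, 0, 0.6],
    [0, 0, 0.6],
    [0, 0, 0.6],
    [0, 0, 0.6],
    [0, 0, 0.6],
    [0, 0, 0.6],
    [0, 0, 0.6],
    [0, 0, 0.6],
    [0, 0, 0.6],
    [0, 0, 0.6]
  ],
  "gripper": [1, 1, 1, 1, 1, 1, 1, 1, 1, 1]
}}

```text
t: 1.15
eef_pos: [0.5124, -0.296, 0.2305]
tool_rot: [0.664, 0.242, 0.665, -0.241]
contact_force: [-0.1, -0.5, 0.5]
gripper_width: 1.001
```

Request:
{"name": "drive_tool", "arguments": {
  "slide": [
    [-8, 391, -10],
    [-8, 391, -10],
    [-8, 391, -10],
    [-8, 391, -10],
    [-8, 391, -10],
    [-8, 391, -10],
    [-8, 391, -10],
    [-8, 391, -10],
    [-8, 391, -10],
    [-8, 391, -10]
  ],
  "turn": [
    [0, 0, 0.465],
    [0, 0, 0.465],
    [0, 0, 0.465],
    [0, 0, 0.465],
    [0, 0, 0.465],
    [0, 0, 0.465],
    [0, 0, 0.465],
    [0, 0, 0.465],
    [0, 0, 0.465],
    [0, 0, 0.465]
  ],
  "gripper": [1, 1, 1, 1, 1, 1, 1, 1, 1, 1]
}}

```text
t: 2.15
eef_pos: [0.504, 0.0961, 0.2204]
tool_rot: [0.702, 0.081, 0.703, -0.08]
contact_force: [-0.5, -0.4, -0.6]
gripper_width: 0.994
```

```bash
python3 -c "
from h import *
st(); c=snap('wrist','w1'); print(proj(c,[[.5045,.0952,.108],[.4802,.0145,.108]]))"
```

```text
t 2.15 tcp [504.   96.1 220.4] x [-0.002  0.002 -1.   ] z [ 0.974 -0.227 -0.002] zyaw -0.229 q [ 0.17  0.27 -0.57  1.92  0.17  1.   -0.7 ] F [-0.5 -0.4 -0.6] T [-0.09 -0.01  0.01] g 0.994
[[258.22629453 188.26148628]
 [251.87064419 280.47613383]]
```

View pics/w1.png

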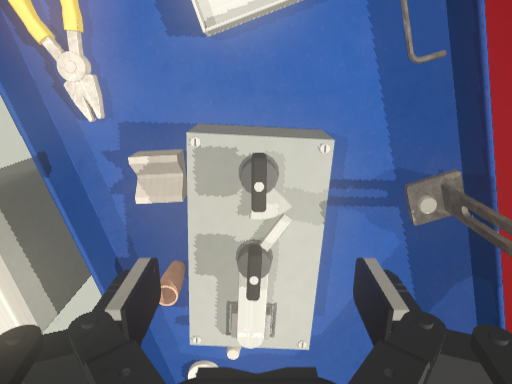

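Run:
```python
from h import *
c=load('w1'); f='w1'
im=cv2.cvtColor(c['color'],cv2.COLOR_RGB2BGR)
im=cv2.resize(im,None,fx=2,fy=2,interpolation=cv2.INTER_CUBIC)
def bar(p,a,col):
    u=np.array([np.cos(a),np.sin(a)]);v=np.array([-u[1],u[0]])
    for z in(.108,.084):
        pts=[np.r_[np.array(p)+s*.006*u+t*.023*v,z] for s,t in((1,1),(1,-1),(-1,-1),(-1,1))]
        cv2.polylines(im,[np.round((proj(c,pts)+.5)*2-.5).astype(int)],True,col,1)
bar([.5045,.0952],-.235,(0,255,0)); bar([.4805,.0142],-.265,(0,255,255))
u0=np.array([.4821,.0162]);a=-.277;R=np.array([[np.cos(a),-np.sin(a)],[np.sin(a),np.cos(a)]])
pts=[np.r_[u0+R@l,.066] for l in[(.065,.115),(.065,-.115),(-.065,-.115),(-.065,.115)]]
cv2.polylines(im,[np.round((proj(c,pts)+.5)*2-.5).astype(int)],True,(0,0,255),1)
cv2.imwrite('pics/o1.png',cv2.resize(im[200:740,320:720],None,fx=1.1,fy=1.1))
```

```text
(no output)
```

View pics/o1.png

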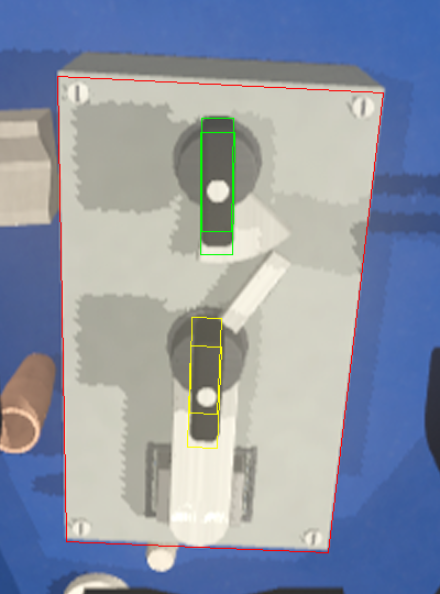

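The unit outline overlays well. The iso bar centre and yaw (-0.23) agree to within 1–2 mm, so I'm descending on the isolator.

Request:
{"name": "drive_tool", "arguments": {
  "slide": [
    [0.5, -1, -45],
    [0.5, -1, -90],
    [0.5, -1, -120],
    [0.5, -1, -130],
    [0.5, -1, -130],
    [0.5, -1, -130],
    [0.5, -1, -130],
    [0.5, -1, -130],
    [0.5, -1, -130],
    [0.5, -1, -130]
  ],
  "turn": [
    [0, 0, 0],
    [0, 0, 0],
    [0, 0, 0],
    [0, 0, 0],
    [0, 0, 0],
    [0, 0, 0],
    [0, 0, 0],
    [0, 0, 0],
    [0, 0, 0],
    [0, 0, 0]
  ],
  "gripper": [0.8, 0.6, 0.5, 0.4, 0.4, 0, 0, 0, 0, 0],
  "squeeze": 30
}}

```text
t: 3.2
eef_pos: [0.505, 0.0936, 0.092]
tool_rot: [0.702, 0.082, 0.703, -0.081]
contact_force: [-4.9, -0.3, 7.0]
gripper_width: 0.131
```

```bash
python3 -c "
from h import *
st()"
```

```text
t 3.20 tcp [505.   93.6  92. ] x [-0.     0.001 -1.   ] z [ 0.973 -0.23  -0.001] zyaw -0.232 q [ 0.11  0.45 -0.51  2.03  0.32  0.74 -0.82] F [-4.9 -0.3  7. ] T [-0.09  0.91 -0.04] g 0.131
```

Request:
{"name": "drive_tool", "arguments": {
  "slide": [
    [-1, 1.5, 2],
    [-1, 1.5, 2],
    [-1, 1.5, 2],
    [-1, 1.5, 2],
    [-1, 1.5, 2],
    [-1, 1.5, 2],
    [-1, 1.5, 2],
    [-1, 1.5, 2],
    [-1, 1.5, 2],
    [-1, 1.5, 2]
  ],
  "turn": [
    [0, 0, 0],
    [0, 0, 0.1],
    [0, 0, 0.2],
    [0, 0, 0.3],
    [0, 0, 0.4],
    [0, 0, 0.5],
    [0, 0, 0.6],
    [0, 0, 0.7],
    [0, 0, 0.7],
    [0, 0, 0.7]
  ],
  "gripper": [0, 0, 0, 0, 0, 0, 0, 0, 0, 0]
}}

```text
t: 4.2
eef_pos: [0.507, 0.0938, 0.0934]
tool_rot: [0.69, -0.163, 0.686, 0.164]
contact_force: [13.4, 0.3, -27.5]
gripper_width: 0.131
```

```bash
python3 -c "
from h import *
st()"
```

```text
t 4.20 tcp [507.   93.8  93.4] x [ 0.004  0.002 -1.   ] z [0.893 0.45  0.005] zyaw 0.467 q [ 0.24  0.48 -0.67  2.02  0.43  0.77 -0.22] F [ 13.4   0.3 -27.5] T [-0.02 -2.95  0.07] g 0.131
```

Request:
{"name": "drive_tool", "arguments": {
  "slide": [
    [0, 0, -1],
    [0, 0, -1],
    [0, 0, -1],
    [0, 0, -1],
    [0, 0, -1],
    [0, 0, -1],
    [0, 0, -1],
    [0, 0, -1]
  ],
  "turn": [
    [0, 0, 0.05],
    [0, 0, 0.13],
    [0, 0, 0.22],
    [0, 0, 0.3],
    [0, 0, 0.38],
    [0, 0, 0.46],
    [0, 0, 0.46],
    [0, 0, 0.46]
  ],
  "gripper": [0, 0, 0, 0, 0, 0, 0, 0]
}}

```text
t: 5.0
eef_pos: [0.5085, 0.0948, 0.0932]
tool_rot: [0.636, -0.315, 0.63, 0.317]
contact_force: [3.3, 2.9, -7.6]
gripper_width: 0.132
```

```bash
python3 -c "
from h import *
st()"
```

```text
t 5.00 tcp [508.5  94.8  93.2] x [ 0.006  0.006 -1.   ] z [0.601 0.799 0.008] zyaw 0.926 q [ 0.32  0.52 -0.78  2.01  0.5   0.8   0.18] F [ 3.3  2.9 -7.6] T [ 0.65 -0.64 -0.08] g 0.132
```

Request:
{"name": "drive_tool", "arguments": {
  "slide": [
    [0, 0, 0],
    [0, 0, 0],
    [0, 0, 0],
    [0, 0, 0]
  ],
  "turn": [
    [0, 0, 0.03],
    [0, 0, 0.06],
    [0, 0, 0.06],
    [0, 0, 0.06]
  ],
  "gripper": [0, 0, 0, 0]
}}

```text
t: 5.4
eef_pos: [0.5086, 0.0948, 0.0933]
tool_rot: [0.626, -0.333, 0.62, 0.335]
contact_force: [1.9, 3.7, -9.7]
gripper_width: 0.128
```

```bash
python3 -c "
from h import *
st()"
```

```text
t 5.40 tcp [508.6  94.8  93.3] x [ 0.006  0.007 -1.   ] z [0.553 0.833 0.009] zyaw 0.985 q [ 0.33  0.52 -0.79  2.01  0.51  0.8   0.23] F [ 1.9  3.7 -9.7] T [ 0.62 -0.25 -1.17] g 0.128
```

Request:
{"name": "drive_tool", "arguments": {
  "slide": [
    [0, 0, 0],
    [0, 0, 0],
    [0, 0, 0],
    [0, 0, 0],
    [0, 0, 40],
    [0, 0, 80],
    [-12, -40, 100],
    [-28, -81, 100],
    [-28, -81, 100],
    [-28, -81, 100]
  ],
  "turn": [
    [0, 0, -0.05],
    [0, 0, -0.05],
    [0, 0, -0.05],
    [0, 0, -0.05],
    [0, 0, -0.05],
    [0, 0, -0.1],
    [0, 0, -0.2],
    [0, 0, -0.35],
    [0, 0, -0.5],
    [0, 0, -0.65]
  ],
  "gripper": [0, 0.4, 0.5, 0.5, 0.5, 0.5, 0.5, 0.5, 0.5, 0.5]
}}

```text
t: 6.4
eef_pos: [0.4803, 0.0116, 0.1939]
tool_rot: [0.701, -0.115, 0.694, 0.114]
contact_force: [0.3, 0.7, 0.3]
gripper_width: 0.499
```

Request:
{"name": "drive_tool", "arguments": {
  "slide": [
    [0, 0, 0],
    [0, 0, 0],
    [0, 0, 0],
    [0, 0, 0],
    [0, 0, 0],
    [0, 0, 0]
  ],
  "turn": [
    [0, 0, -0.14],
    [0, 0, -0.28],
    [0, 0, -0.42],
    [0, 0, -0.56],
    [0, 0, -0.58],
    [0, 0, -0.58]
  ],
  "gripper": [0.5, 0.5, 0.5, 0.5, 0.5, 0.5]
}}

```text
t: 7.0
eef_pos: [0.4804, 0.0117, 0.1941]
tool_rot: [0.705, 0.087, 0.698, -0.09]
contact_force: [0.6, -0.2, 0.2]
gripper_width: 0.502
```

Run:
```python
from h import *
st(); c=snap('wrist','w2'); t=snap('top','t2')
b=t['color'][165:260,200:320][:,:,::-1]; cv2.imwrite('pics/z4.png',cv2.resize(b,None,fx=4,fy=4,interpolation=cv2.INTER_CUBIC))
```

```text
t 7.00 tcp [480.4  11.7 194.1] x [ 0.008 -0.006 -1.   ] z [ 0.969 -0.248  0.009] zyaw -0.251 q [ 0.41  0.26 -0.65  2.02  0.21  0.92 -0.6 ] F [ 0.6 -0.2  0.2] T [ 0.02 -0.01  0.01] g 0.502
```

View pics/w2.png

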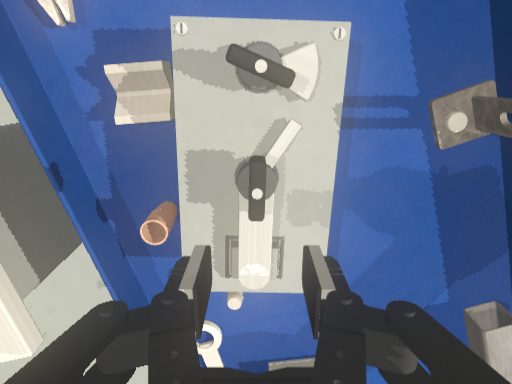

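The isolator bar at (261,66) is now turned about 1.2 rad, with its cam at (305,70) out of the way. The keeper hub dot is at (257,193).

Run:
```python
from h import *
c=load('w2')
print(back(c,[(257,193),(261,66)],.109), proj(c,[[.4807,.014,.109]]))
P=back(c,[(258,158),(257.5,220)],.1);d=P[0]-P[1];print('bar yaw',-np.arctan2(d[0],d[1]))
B=back(c,[(266,160),(266,218)],.108);d=B[0]-B[1];print(-np.arctan2(d[0],d[1]))
```

```text
[[0.482071   0.01542    0.109     ]
 [0.50539072 0.09659042 0.109     ]] [[255.6245637  195.28848607]]
bar yaw -0.2569157735215326
-0.2414446132970533
```

Request:
{"name": "drive_tool", "arguments": {
  "slide": [
    [1, 3, -40],
    [1, 3, -80],
    [1, 3, -101],
    [1, 3, -101],
    [1, 3, -101],
    [1, 3, -101],
    [1, 3, -101],
    [1, 3, -101],
    [1, 3, -101]
  ],
  "turn": [
    [0, 0, 0],
    [0, 0, 0],
    [0, 0, 0],
    [0, 0, 0],
    [0, 0, 0],
    [0, 0, 0],
    [0, 0, 0],
    [0, 0, 0],
    [0, 0, 0]
  ],
  "gripper": [0.5, 0.5, 0.5, 0.5, 0.5, 0, 0, 0, 0],
  "squeeze": 30
}}

```text
t: 8.0
eef_pos: [0.4822, 0.0147, 0.0944]
tool_rot: [0.705, 0.087, 0.698, -0.09]
contact_force: [-1.1, -0.3, 6.7]
gripper_width: 0.133
```

```bash
python3 -c "
from h import *
st()"
```

```text
t 8.00 tcp [482.2  14.7  94.4] x [ 0.01  -0.006 -1.   ] z [ 0.969 -0.248  0.012] zyaw -0.251 q [ 0.33  0.41 -0.59  2.1   0.36  0.71 -0.75] F [-1.1 -0.3  6.7] T [-0.01  0.38  0.07] g 0.133
```

Request:
{"name": "drive_tool", "arguments": {
  "slide": [
    [0, 0, 0],
    [0, 0, 0],
    [0, 0, 0],
    [0, 0, 0],
    [0, 0, 0],
    [0, 0, 0],
    [0, 0, 0],
    [0, 0, 0]
  ],
  "turn": [
    [0, 0, 0.08],
    [0, 0, 0.16],
    [0, 0, 0.25],
    [0, 0, 0.33],
    [0, 0, 0.42],
    [0, 0, 0.5],
    [0, 0, 0.6],
    [0, 0, 0.6]
  ],
  "gripper": [0, 0, 0, 0, 0, 0, 0, 0]
}}

```text
t: 8.8
eef_pos: [0.4826, 0.0147, 0.0946]
tool_rot: [0.701, -0.123, 0.692, 0.123]
contact_force: [3.1, 1.6, -8.6]
gripper_width: 0.132
```

```bash
python3 -c "
from h import *
st()"
```

```text
t 8.80 tcp [482.6  14.7  94.6] x [ 0.013  0.002 -1.   ] z [0.939 0.343 0.013] zyaw 0.350 q [ 0.44  0.45 -0.73  2.1   0.44  0.74 -0.22] F [ 3.1  1.6 -8.6] T [ 0.24 -0.57  0.18] g 0.132
```

Request:
{"name": "drive_tool", "arguments": {
  "slide": [
    [0, 0, -1],
    [0, 0, -1],
    [0, 0, -1],
    [0, 0, -1],
    [0, 0, -1],
    [0, 0, -1],
    [0, 0, -1],
    [0, 0, -1],
    [0, 0, -1]
  ],
  "turn": [
    [0, 0, 0.08],
    [0, 0, 0.16],
    [0, 0, 0.25],
    [0, 0, 0.33],
    [0, 0, 0.42],
    [0, 0, 0.5],
    [0, 0, 0.58],
    [0, 0, 0.62],
    [0, 0, 0.62]
  ],
  "gripper": [0, 0, 0, 0, 0, 0, 0, 0, 0]
}}

```text
t: 9.7
eef_pos: [0.4829, 0.015, 0.0945]
tool_rot: [0.631, -0.327, 0.621, 0.33]
contact_force: [-2.1, 0.4, 6.2]
gripper_width: 0.128
```

```bash
python3 -c "
from h import *
st()"
```

```text
t 9.70 tcp [482.9  15.   94.5] x [ 0.01   0.009 -1.   ] z [0.568 0.823 0.013] zyaw 0.966 q [ 0.56  0.5  -0.88  2.09  0.54  0.78  0.32] F [-2.1  0.4  6.2] T [ 0.36  0.53 -0.69] g 0.128
```

Request:
{"name": "drive_tool", "arguments": {
  "slide": [
    [0, 0, 0],
    [0, 0, 0],
    [0, 0, 0],
    [0, 0, 0],
    [0, 0, 40],
    [0, 0, 70],
    [-11, -37, 70],
    [-22, -74, 70],
    [-22, -74, 70],
    [-22, -74, 70]
  ],
  "turn": [
    [0, 0, -0.04],
    [0, 0, -0.04],
    [0, 0, -0.04],
    [0, 0, -0.04],
    [0, 0, -0.04],
    [0, 0, 0.06],
    [0, 0, 0.16],
    [0, 0, 0.27],
    [0, 0, 0.33],
    [0, 0, 0.33]
  ],
  "gripper": [0, 0.4, 0.5, 0.5, 0.5, 0.5, 0.3, 0, 0, 0]
}}

```text
t: 10.7
eef_pos: [0.4607, -0.0604, 0.1644]
tool_rot: [0.569, -0.424, 0.56, 0.428]
contact_force: [-0.7, 0.7, 0.1]
gripper_width: 0.0
```

Run:
```python
from h import *
st(); c=snap('wrist','w3'); t=snap('scene','s3')
b=t['color'][150:270,170:330][:,:,::-1]; cv2.imwrite('pics/z5.png',cv2.resize(b,None,fx=5,fy=5,interpolation=cv2.INTER_CUBIC))
```

```text
t 10.70 tcp [460.7 -60.4 164.4] x [ 0.007  0.012 -1.   ] z [0.273 0.962 0.013] zyaw 1.294 q [ 0.89  0.39 -1.05  2.06  0.42  0.91  0.9 ] F [-0.7  0.7  0.1] T [-0.03  0.03 -0.04] g 0.000
```

View pics/w3.png

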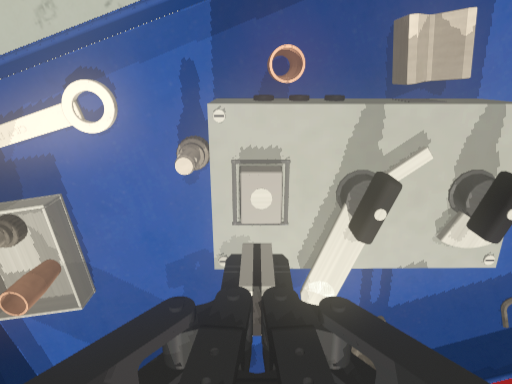

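View pics/z5.png

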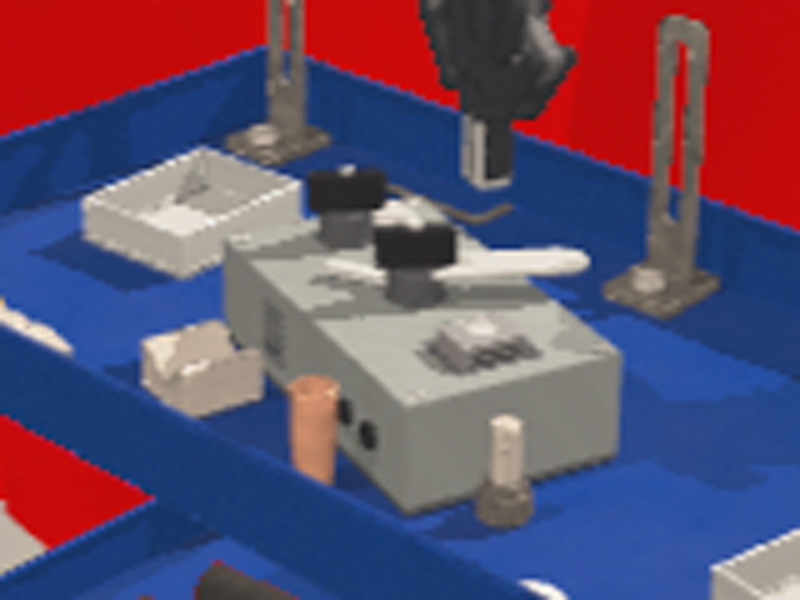

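The keeper is turned, with its blade swung toward +x and its tip at (318,292). The carrier top is uncovered, corners about (241,171) to (282,224), with a white disc at (261,198).

Run:
```python
from h import *
c=load('w3')
print(back(c,[(261,198)],.078), back(c,[(241,171),(282,171),(282,224),(241,224)],.078).mean(0)); print(back(c,[(233,161),(288,161),(287,224),(233,224)],.066))
b=c['color'][140:250,190:330][:,:,::-1]; cv2.imwrite('pics/z6.png',cv2.resize(b,None,fx=5,fy=5,interpolation=cv2.INTER_CUBIC))
```

```text
[[ 0.46118044 -0.05650678  0.078     ]] [ 0.46143403 -0.05619182  0.078     ]
[[ 0.43226273 -0.06921438  0.066     ]
 [ 0.44332629 -0.03077111  0.066     ]
 [ 0.49163773 -0.04376008  0.066     ]
 [ 0.47995397 -0.08392195  0.066     ]]
```

View pics/z6.png

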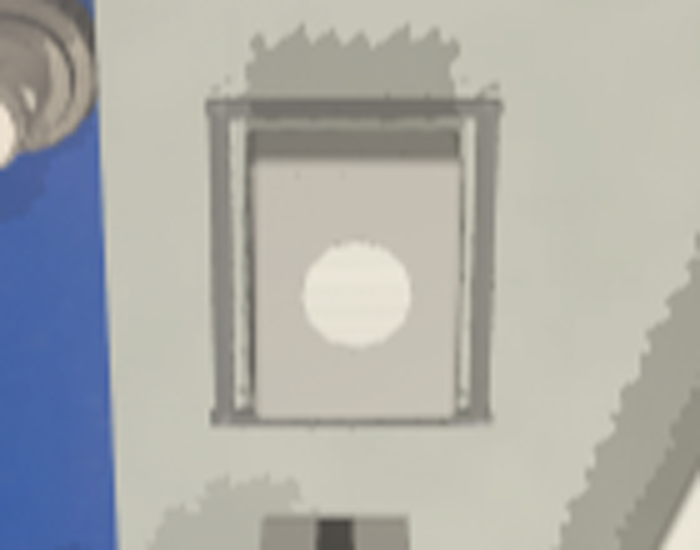

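Request:
{"name": "drive_tool", "arguments": {
  "slide": [
    [0, 2.5, -40],
    [0, 2.5, -75],
    [0, 2.5, -82],
    [0, 2.5, -82],
    [0, 2.5, -84],
    [0, 2.5, -86],
    [0, 2.5, -88],
    [0, 2.5, -90],
    [0, 2.5, -92],
    [0, 2.5, -93]
  ],
  "turn": [
    [-0.01, 0.007, 0],
    [-0.01, 0.007, 0],
    [-0.01, 0.007, 0],
    [-0.01, 0.007, 0],
    [-0.01, 0.007, 0],
    [-0.01, 0.007, 0],
    [-0.01, 0.007, 0],
    [-0.01, 0.007, 0],
    [-0.01, 0.007, 0],
    [-0.01, 0.007, 0]
  ],
  "gripper": [0, 0, 0, 0, 0, 0, 0, 0, 0, 0]
}}

```text
t: 11.8
eef_pos: [0.4621, -0.0564, 0.0726]
tool_rot: [0.565, -0.426, 0.563, 0.426]
contact_force: [-0.9, -1.0, 7.1]
gripper_width: -0.003
```

```bash
python3 -c "
from h import *
st()"
```

```text
t 11.80 tcp [462.1 -56.4  72.6] x [ 0.002  0.001 -1.   ] z [0.273 0.962 0.002] zyaw 1.295 q [ 0.73  0.53 -0.91  2.13  0.62  0.76  0.72] F [-0.9 -1.   7.1] T [-0.24  0.2  -0.02] g -0.003
```

Contact force is 7 N with the TCP at 72.6 mm, which is about 5.4 mm of travel. I'll press a little more.

Request:
{"name": "drive_tool", "arguments": {
  "slide": [
    [0, 0, -1],
    [0, 0, -2],
    [0, 0, -3],
    [0, 0, -4],
    [0, 0, -4.5],
    [0, 0, -4.5]
  ],
  "turn": [
    [0, 0, 0],
    [0, 0, 0],
    [0, 0, 0],
    [0, 0, 0],
    [0, 0, 0],
    [0, 0, 0]
  ],
  "gripper": [0, 0, 0, 0, 0, 0]
}}

```text
t: 12.4
eef_pos: [0.4628, -0.0567, 0.0692]
tool_rot: [0.565, -0.427, 0.563, 0.426]
contact_force: [-2.4, -0.7, 11.0]
gripper_width: -0.001
```

Request:
{"name": "drive_tool", "arguments": {
  "slide": [
    [-1, 0, 10],
    [-1, 0, 25],
    [-1, 0, 45],
    [-1, 0, 70],
    [-1, 0, 90],
    [-1, 0, 95],
    [-1, 0, 95]
  ],
  "turn": [
    [0, 0, 0],
    [0, 0, 0],
    [0, 0, 0],
    [0, 0, 0],
    [0, 0, 0],
    [0, 0, 0],
    [0, 0, 0]
  ],
  "gripper": [0, 0, 0, 0, 0, 0, 0.5]
}}

```text
t: 13.1
eef_pos: [0.4622, -0.0571, 0.1649]
tool_rot: [0.566, -0.427, 0.563, 0.425]
contact_force: [-0.4, -0.2, 0.6]
gripper_width: 0.154
```

Run:
```python
from h import *
st(); c=snap('wrist','w4'); t=snap('scene','s4')
b=t['color'][150:270,170:330][:,:,::-1]; cv2.imwrite('pics/z7.png',cv2.resize(b,None,fx=4,fy=4,interpolation=cv2.INTER_CUBIC))
```

```text
t 13.10 tcp [462.2 -57.1 164.9] x [ 0.005 -0.001 -1.   ] z [0.274 0.962 0.   ] zyaw 1.293 q [ 0.87  0.39 -1.05  2.06  0.43  0.92  0.88] F [-0.4 -0.2  0.6] T [ 0.01 -0.05 -0.  ] g 0.154
```

View pics/w4.png

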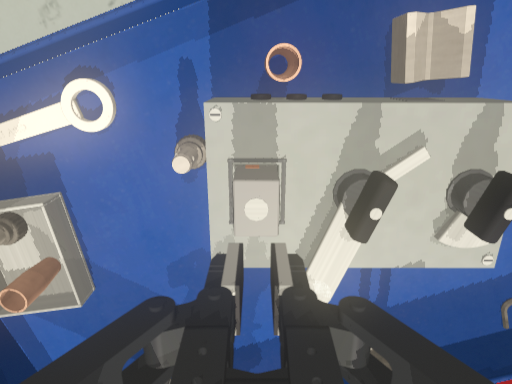

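View pics/z7.png

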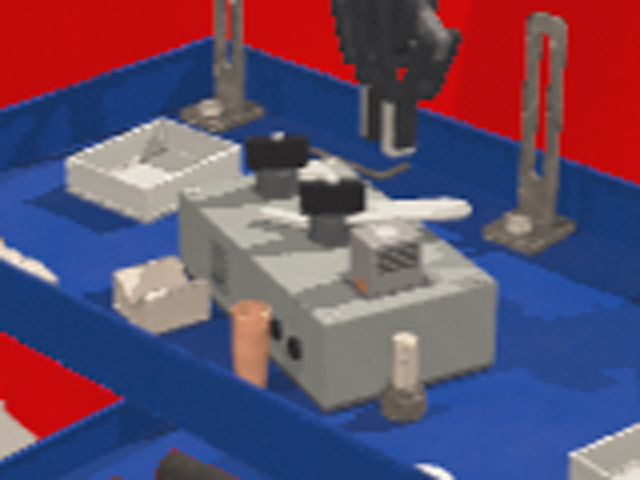

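It sprung up: the carrier stands proud, with its top disc at (256,209). Next I'll work out the grasp.

Run:
```python
from h import *
c=load('w4'); print(back(c,[(256,209)],.102)); print(back(c,[(232,180),(280,180),(279,237),(234,237)],.102))
```

```text
[[ 0.46068403 -0.05738426  0.102     ]]
[[ 0.43761346 -0.06655436  0.102     ]
 [ 0.44591898 -0.0374195   0.102     ]
 [ 0.48426765 -0.0481086   0.102     ]
 [ 0.47600688 -0.07705822  0.102     ]]
```

Request:
{"name": "drive_tool", "arguments": {
  "slide": [
    [-1, 0, 0],
    [-1, 0, 0],
    [-1, 0, -25],
    [-1, 0, -55],
    [-1, 0, -80],
    [-1, 0, -88],
    [-1, 0, -88],
    [-1, 0, -88],
    [-1, 0, -88],
    [-1, 0, -88]
  ],
  "turn": [
    [0, 0.005, 0],
    [0, 0.005, 0],
    [0, 0.005, 0],
    [0, 0.005, 0],
    [0, 0.005, 0],
    [0, 0.005, 0],
    [0, 0.005, 0],
    [0, 0.005, 0],
    [0, 0.005, 0],
    [0, 0.005, 0]
  ],
  "gripper": [0.6, 0.6, 0.6, 0.6, 0.6, 0.6, 0.6, 0.6, 0.2, 0.2],
  "squeeze": 30
}}

```text
t: 14.2
eef_pos: [0.461, -0.0571, 0.0766]
tool_rot: [0.564, -0.426, 0.565, 0.426]
contact_force: [0.6, -0.5, 1.8]
gripper_width: 0.343
```

```bash
python3 -c "
from h import *
st()"
```

```text
t 14.20 tcp [461.  -57.1  76.6] x [-0.001 -0.001 -1.   ] z [ 0.274  0.962 -0.001] zyaw 1.293 q [ 0.74  0.53 -0.92  2.13  0.61  0.77  0.72] F [ 0.6 -0.5  1.8] T [0.02 0.04 0.05] g 0.343
```

Request:
{"name": "drive_tool", "arguments": {
  "slide": [
    [0, 0, 0],
    [0, 0, 5],
    [0, 0, 12],
    [0, 0, 20],
    [0, 0, 30],
    [0, 0, 40],
    [0, 0, 60],
    [0, 0, 80],
    [0, 0, 100],
    [0, 0, 110]
  ],
  "turn": [
    [0, 0, 0],
    [0, 0, 0],
    [0, 0, 0],
    [0, 0, 0],
    [0, 0, 0],
    [0, 0, 0],
    [0, 0, 0],
    [0, 0, 0],
    [0, 0, 0],
    [0, 0, 0]
  ],
  "gripper": [0.2, 0.2, 0.2, 0.2, 0.2, 0.2, 0.2, 0.2, 0.2, 0.2]
}}

```text
t: 15.2
eef_pos: [0.4619, -0.0569, 0.1886]
tool_rot: [0.565, -0.427, 0.564, 0.425]
contact_force: [0.2, 0.3, -1.4]
gripper_width: 0.34
```

Run:
```python
from h import *
st(); t=snap('scene','s5')
b=t['color'][120:270,170:330][:,:,::-1]; cv2.imwrite('pics/z8.png',cv2.resize(b,None,fx=4,fy=4,interpolation=cv2.INTER_CUBIC))
```

```text
t 15.20 tcp [461.9 -56.9 188.6] x [ 0.002 -0.001 -1.   ] z [ 0.274  0.962 -0.001] zyaw 1.293 q [ 0.9   0.36 -1.08  2.03  0.39  0.97  0.92] F [ 0.2  0.3 -1.4] T [ 0.   -0.02  0.03] g 0.340
```

View pics/z8.png

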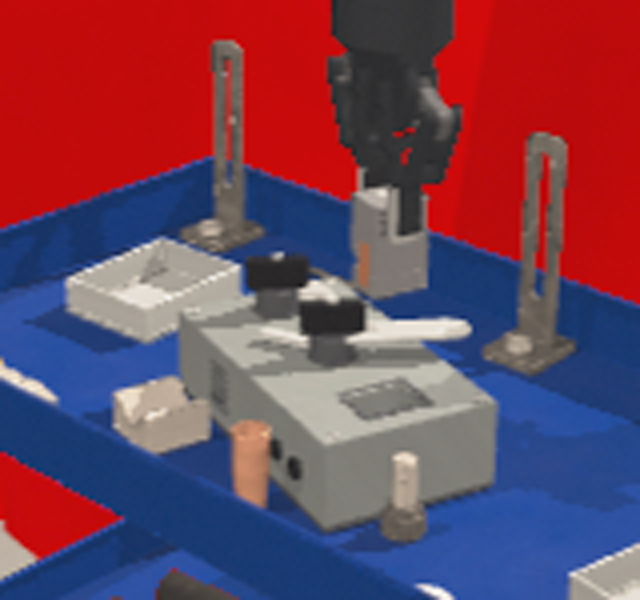

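Run:
```python
from h import *
c=load('top0'); print('foot',back(c,[(136,142),(157,140),(158,162),(140,164)],.01),'top',back(c,[(130,133)],.178))
c=load('s5'); P=proj(c,[[.5322,.2716,.03]]); print(P, proj(c,[[.5322,.2716,.003]]))
```

```text
foot [[0.69847604 0.37901673 0.01      ]
 [0.70351827 0.31685394 0.01      ]
 [0.63605773 0.31188238 0.01      ]
 [0.630961   0.36455671 0.01      ]] top [[0.66662161 0.33890769 0.178     ]]
[[208.55292325 188.17478762]] [[208.81076149 195.74925973]]
```

Request:
{"name": "drive_tool", "arguments": {
  "slide": [
    [10, 40, 5],
    [18, 80, 5],
    [26, 120, 5],
    [35, 160, 5],
    [43, 200, 5],
    [52, 240, 5],
    [60, 280, 5],
    [68, 310, 0],
    [70, 329, 0],
    [70, 329, 0]
  ],
  "turn": [
    [0, 0, 0.04],
    [0, 0, 0.08],
    [0, 0, 0.12],
    [0, 0, 0.16],
    [0, 0, 0.21],
    [0, 0, 0.26],
    [0, 0, 0.3],
    [0, 0, 0.35],
    [0, 0, 0.375],
    [0, 0, 0.375]
  ],
  "gripper": [0.2, 0.2, 0.2, 0.2, 0.2, 0.2, 0.2, 0.2, 0.2, 0.2]
}}

```text
t: 16.25
eef_pos: [0.5312, 0.2754, 0.1887]
tool_rot: [-0.475, 0.525, -0.473, -0.525]
contact_force: [0.1, -0.0, -0.3]
gripper_width: 0.342
```

Request:
{"name": "drive_tool", "arguments": {
  "slide": [
    [0, 0, -30],
    [0, 0, -60],
    [0, 0, -90],
    [0, 0, -110],
    [0, 0, -120],
    [0, 0, -120],
    [0, 0, -120],
    [0, 0, -120]
  ],
  "turn": [
    [0, 0, 0],
    [0, 0, 0],
    [0, 0, 0],
    [0, 0, 0],
    [0, 0, 0],
    [0, 0, 0],
    [0, 0, 0],
    [0, 0, 0]
  ],
  "gripper": [0.2, 0.2, 0.2, 0.2, 0.2, 0.2, 0.2, 0.2]
}}

```text
t: 17.05
eef_pos: [0.532, 0.276, 0.0701]
tool_rot: [-0.475, 0.525, -0.472, -0.525]
contact_force: [0.0, 0.3, -1.0]
gripper_width: 0.342
```

Run:
```python
from h import *
st(); t=snap('scene','s6'); w=snap('wrist','w6')
b=t['color'][130:250,150:310][:,:,::-1]; cv2.imwrite('pics/z9.png',cv2.resize(b,None,fx=4,fy=4,interpolation=cv2.INTER_CUBIC))
```

```text
t 17.05 tcp [532.  276.   70.1] x [ 0.004  0.003 -1.   ] z [-0.102  0.995  0.002] zyaw 1.673 q [ 0.09  0.75 -0.94  1.82  0.74  0.96  0.5 ] F [ 0.   0.3 -1. ] T [ 0.02 -0.01 -0.04] g 0.342
```

View pics/z9.png

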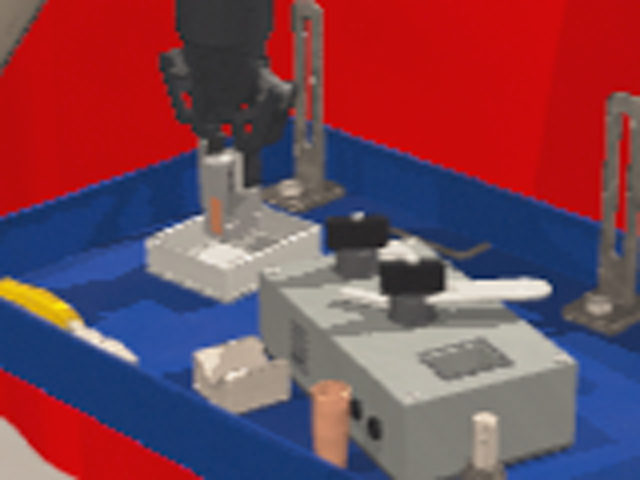

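View pics/w6.png

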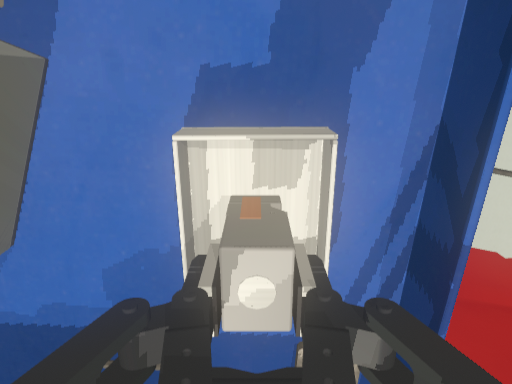

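Request:
{"name": "drive_tool", "arguments": {
  "slide": [
    [0, -3, 0],
    [0, -3, -10],
    [0, -3, -18],
    [0, -3, -24],
    [0, -3, -26],
    [0, -3, -28],
    [0, -3, -29],
    [0, -3, -30],
    [0, -3, -30]
  ],
  "turn": [
    [-0.003, 0.004, 0],
    [-0.003, 0.004, 0],
    [-0.003, 0.004, 0],
    [-0.003, 0.004, 0],
    [-0.003, 0.004, 0],
    [-0.003, 0.004, 0],
    [-0.003, 0.004, 0],
    [-0.003, 0.004, 0],
    [-0.003, 0.004, 0]
  ],
  "gripper": [0.2, 0.2, 0.2, 0.2, 0.2, 0.2, 0.2, 0.2, 0.2]
}}

```text
t: 18.05
eef_pos: [0.5315, 0.2728, 0.0417]
tool_rot: [-0.473, 0.525, -0.474, -0.524]
contact_force: [-6.2, -5.2, 17.4]
gripper_width: 0.343
```

Run:
```python
from h import *
st()
```

```text
t 18.05 tcp [531.5 272.8  41.7] x [-0.    -0.002 -1.   ] z [-0.102  0.995 -0.002] zyaw 1.673 q [ 0.07  0.78 -0.91  1.84  0.77  0.93  0.47] F [-6.2 -5.2 17.4] T [-1.24  1.32  0.01] g 0.343
```

It's on the floor at the predicted height. I'll relax, release and lift.

Request:
{"name": "drive_tool", "arguments": {
  "slide": [
    [0, 0, 0],
    [0, 0, 0],
    [0, 0, 0],
    [0, 0, 0],
    [0, 0, 0],
    [0, 0, 15],
    [0, 0, 50],
    [0, 0, 95],
    [0, 0, 130],
    [0, 0, 130]
  ],
  "turn": [
    [0, 0, 0],
    [0, 0, 0],
    [0, 0, 0],
    [0, 0, 0],
    [0, 0, 0],
    [0, 0, 0],
    [0, 0, 0],
    [0, 0, 0],
    [0, 0, 0],
    [0, 0, 0]
  ],
  "gripper": [0.2, 0.4, 0.6, 0.6, 0.6, 0.6, 0.6, 0.6, 0.6, 0.6]
}}

```text
t: 19.05
eef_pos: [0.5335, 0.2756, 0.1781]
tool_rot: [-0.476, 0.526, -0.471, -0.524]
contact_force: [0.8, 0.5, -0.0]
gripper_width: 0.599
```

Run:
```python
from h import *
st(); t=snap('scene','s7'); w=snap('wrist','w7'); snap('top','t7')
b=t['color'][130:250,150:310][:,:,::-1]; cv2.imwrite('pics/z10.png',cv2.resize(b,None,fx=4,fy=4,interpolation=cv2.INTER_CUBIC))
```

```text
t 19.05 tcp [533.5 275.6 178.1] x [ 0.008  0.003 -1.   ] z [-0.102  0.995  0.002] zyaw 1.673 q [ 0.16  0.63 -1.04  1.75  0.6   1.12  0.6 ] F [ 0.8  0.5 -0. ] T [ 0.03 -0.02 -0.02] g 0.599
```

View pics/z10.png

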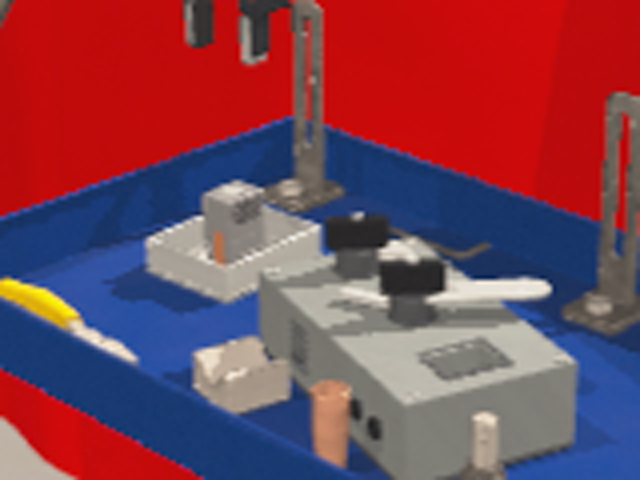

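View pics/w7.png

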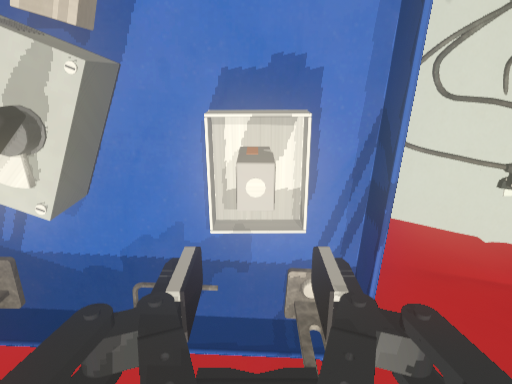

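View pics/t7.png

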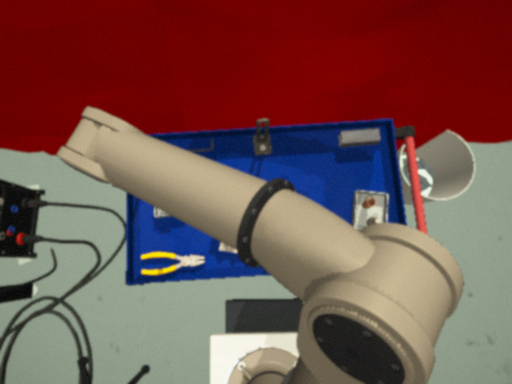

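The carrier stands upright in the tray, top disc at (255,188), and the other objects look unmoved. I'll check the handle angles from the images before handing in.

Run:
```python
from h import *
c=load('w4'); 
B=back(c,[(319,290)],.0845)[0]; d=B[:2]-[.4815,.0145]; print('keeper', np.arctan2(d[1],d[0])+np.pi/2+.277, np.linalg.norm(d))
c=load('w2'); P=back(c,[(234,47),(290,74)],.108); d=P[0]-P[1]; print('iso',np.arctan2(-d[0],d[1])+.277)
c=load('s7'); b=c['color'][180:225,225:300][:,:,::-1]; cv2.imwrite('pics/z11.png',cv2.resize(b,None,fx=8,fy=8,interpolation=cv2.INTER_CUBIC))
```

```text
keeper 1.2258234425042378 0.07820404053937836
iso 1.1758310964067342
```

View pics/z11.png

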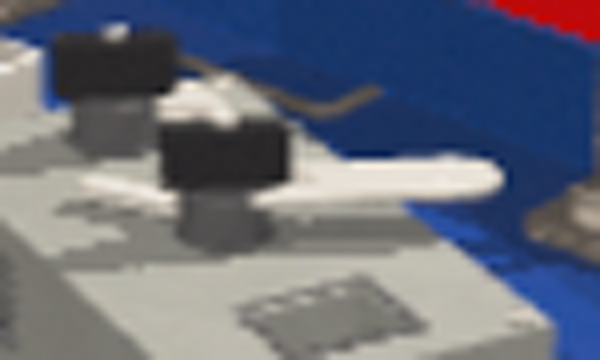

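Both handles measure about 1.2 rad (isolator 1.18, keeper 1.23), and the final scene picture shows them still turned, with the pocket empty. The robot is clear of everything.

```bash
python3 -c "
from station import bot
print(bot.hand_in())"
```

```text
the job is handed in; nothing more can be done
None
```

The fuse carrier is out of the isolator unit and standing upright on its foot near the middle of the empty tray. I handed the job in at about 19 s of the 72 s allowed.

**What I did:** I turned the isolator anticlockwise to its stop, then the keeper, feeling the stop each time (1.17 N m and 0.69 N m). I then pressed the carrier in about 9 mm with 11 N, let it spring up, gripped its ribbed faces and drew it straight up. I set it in the tray, released it and moved the gripper clear.

**Last checks:**
- **Handles:** pictures taken after each handle was released put the isolator at about 1.18 rad and the keeper at about 1.23 rad, against the stop at 1.2. The final scene picture shows both still turned and the pocket empty.
- **Carrier:** it touched the tray floor at the height I had calculated, and the final pictures show it upright with the gripper well clear of it.
- **Other things:** those visible in the final pictures look unmoved. The arm hid part of the last top view, so I could not see everything in it.

**Disagreements:**
- **Positions:** the top and wrist cameras differed by 1–2 mm, up to 2.5 mm at the pocket.
- **Keeper blade:** the tip point I picked came out 78 mm from the axis instead of 97 mm because the gripper hid the real tip, so the keeper angle is less certain.
- **Forces:** lifting slightly on the isolator grip while turning it pulled up to about 28 N, and setting the carrier down pressed 17 N. Both are well under the wrist limit.

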